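# Turn the keyed drain cover onto its pin and press it home

## Task

The round blue drain cover sits proud and turned out of place in its cement drain block. With a fingertip, push its yellow stub round until the cover's notch is at the red mark on the collar, where the locating pin is, then press the cover down until it is fully home, flush with the collar, and take your hand away. Do not lift the cover out, and leave the dishes, utensils and the cabinet door alone.

Things in the scene. Friction and masses are not known exactly. Their poses are not given: they have to be found in the camera images.
- drain: fixed pale cement drain block, 160 x 160 mm, 45 mm high, standing on the ledge, with a flat steel collar let into its top (1 mm proud, inner radius 48.5 mm) round a circular recess 93 mm across and 16 mm deep. Origin: centre of the underside, on the recess axis; z up; its x axis points from the recess centre towards the locating pin and the red mark.
- pin_mark (a point): point on the block's top plane (45 mm above the ledge) straight above the locating pin, 42 mm from the recess centre along the block's x. The brass pin, 6 mm thick, domed, stands 7 mm up from the recess floor, hidden until the notch is over it. A red painted bar (20 x 9 mm) on the collar, its middle 61 mm from the recess centre, shows its direction.
- cover: loose blue painted cast-iron cover disc, 90 mm across, 16 mm thick, about 0.7 kg, level in the recess with 1.5 mm play all round. Turns either way without limit by light friction (2 to 4 N at the stub; a hard or inward push jams and tips it) and stays where left. Origin: centre of the underside; z up; x axis points from the centre to the notch. At first underside 37 mm, top 53 mm above the ledge; fully home 29 and 45 mm, flush with the block.
- seal (a joint): stiff hidden rubber seal under the cover: metres it has been pushed down, 0 at first, 0.008 with the cover home. A downward push of about 5 to 9 N on the cover moves it (15 N does no harm) and it stays down. The cover goes the full 8 mm only with the notch over the pin, within about 4 degrees (the pin's dome forgives a little more); elsewhere the pin holds one side up and it stays tilted, part-way.
- notch (a point): middle of the cover's notch, at the height of the cover's top face, 42 mm from the cover's centre along its x. The notch is 12 mm wide, cut 9 mm into the rim through the whole thickness; a white stripe on the top points to it.
- stub (a point): centre (half-way up) of the yellow round stub fixed upright on the cover's top: 14 mm in diameter, 16 mm high, 30 mm from the cover's centre along its -x (opposite the notch). While the cover is proud the stub reaches from 53 to 69 mm above the ledge.
- basin: bystander: red plastic basin, 300 mm across, 110 mm high. Origin: centre of the underside.
- plate_low: bystander: green melamine plate, 180 mm across, 17 mm high, under the yellow one. Origin: centre of the underside.
- plate_top: bystander: yellow melamine plate, 180 mm across, 17 mm high, stacked on the green one. Origin: centre of the underside.
- paddle: bystander: wooden stirring paddle, 250 mm long, lying flat, 12 mm high. Origin: in the handle near the blade, underside; blade towards its x.
- spoon: bystander: steel serving spoon, 275 mm long, lying flat, bowl towards its x. Origin: on the underside near the middle.
- saucer: bystander: white ceramic saucer, 140 mm across, 18 mm high. Origin: centre of the underside.
- tumbler: bystander: steel tumbler, 68 mm across, 90 mm high, open at the top. Origin: centre of the underside.
- cabinet_door0_handle (a point): bystander: knob of the half open swing door of the green cabinet (240 mm wide, 270 mm high) on the robot's left side of the ledge.
There are look-alikes about, which are no part of the job. What is meant by the cover is not black or orange, and is the larger of those in its own colour.

How it is judged:
On the way:
1. the cover's notch has been turned over the locating pin (within 6 mm) (horizontal distance between notch and pin_mark below 0.006 m), for 0.1 s.
At the end, for the whole second after the job is handed in: the cover lies fully down in its recess (underside within 1.5 mm of the recess floor, level within 0.03 rad), its notch over the pin (within 6 mm), at rest and let go (z of cover in the frame of drain below 0.0305 m and horizontal distance between notch and pin_mark below 0.006 m and angle between cover's own z axis and vertical below 0.03 rad and linear speed of cover below 0.01 m/s and angular speed of cover below 0.1 rad/s); the robot touches nothing.
It fails at once if the cover is lifted or tipped out of its recess (raised more than 8 mm above where it rested, or tilted over 0.25 rad) (z of cover in the frame of drain above 0.045 m or angle between cover's own z axis and vertical above 0.25 rad).
It fails at once if a dish, utensil or the cabinet door is moved more than 15 mm (distance of any of basin, plate_low, plate_top, paddle, spoon, saucer, tumbler, cabinet_door0_handle from where it was at the start of the episode above 0.015 m).
It also fails if it takes over 58 s, if anything falls off the work surface, if the arm or the gripper's body presses on something with over 40 N, if the wrist force passes 120 N, or if a joint passes its speed limit or range.

## Robot

A 7-joint arm with a two-finger parallel gripper is mounted at the origin on the work surface. World frame = base frame: x ahead of the robot, y to its left, z up, the work surface at z = 0. Lengths are in m, angles in rad, forces in N, time in s.
With the tool pointing down it reaches from about 0.425 to 0.925 m from the base axis. Payload 6.8 kg.
Tool frame: the origin (TCP) lies midway between the tips of the shut fingers; the grasp point (between the pads) lies r.tcp_to_grasp behind it (r.tcp_to_grasp is the distance from the TCP to the grasp point, in m); x points along the fingers, y is the direction in which the jaws open and shut, and the axes are right-handed (so a half turn about x gives the same grasp; the last joint's range is limited). The gripper opens to 85 mm and grips with 20 to 120 N. Pads are 22 mm wide; open, the fingers measure 114 mm over their backs; the gripper's body (76 mm by 85 mm) begins 54 mm behind the grasp point. The pads swing forward as they close: fully open they stand 13 mm farther back than shut.
Start: joints at [1.046, 0.477, 0.022, 1.555, -0.011, 1.109, -0.083], TCP at [0.273, -0.617, 0.231] pointing down, gripper open.
Joint ranges: [-2.96, 2.96], [-0.34, 2.1], [-1.41, 1.46], [0.24, 2.44], [-1.37, 4.51], [0.17, 1.92], [-2.96, 2.96]. Speed limits (rad/s): [2.39, 2.39, 3.14, 3.14, 3.14, 3.14, 3.14].

## Interface

Orientations are given as a rotation vector (axis times angle).
In Python, from bench import r, grab_frame, search_frame, cut_out, pinpoint gives the robot as it stands. The module is installed in compiled form; this text tells all that it offers.
- The arm moves only by the tool apply_moves, never from a script. Its argument "commands" is a list of rows, each a list of 7 numbers: the finger opening in mm, from 0 to 85.4, then the shift along the tool's x, y, z in mm, then the turn, a rotation vector about the tool's x, y, z in rad. A call has 1 to 20 rows; each row is the pose to reach, as a shift and turn from the pose commanded when the call began, along the tool's axes at that moment; what a row does not reach only later rows make up. A row lasts 1/10 s, in which the tool goes at most 50 mm and 8.59 degrees, less where a joint would pass 70% of its speed; a pose out of reach is approached as far as the arm can. A call with a gripper value outside its range is refused whole. The fingers move at their own pace and stop on an object; "force" is the grip in N (left out, the last holds). Time passes only in rows, so rows that repeat a pose let the fingers close. It gives the time, the measured TCP pose, the force and the opening at its end, in the units of the state.
- r.get_obs(): the state, without advancing time (a new reading comes with each control period).
- grab_frame(name): name is "side" or "top"; returns a dict with "pixels" (384x512x3 uint8, red, green, blue), "mtx" (3x3 intrinsics, pixels), "position" and "rotation" of the camera in the world. Camera axes: x right, y down, z forward; pixel columns grow to the right and rows downward; lengths in m; the calibration is good to about 2 mm. A picture is of the moment at which its call begins. There is no depth.
- r.hand_in(): hands the job in, once; it reports no verdict.
Trained networks look in the newest picture that a camera, given by its name, has taken for a name from the list of things; names that differ only in an ending like _2 or _b are one class to them, and where a whole thing is asked for, a point or a joint stands for the part that bears it (a point fixed in the world has none). Each returns a list of dicts, best first, with "confidence" (0 to 1); they miss things now and then, are a little off and sometimes report something else, mostly with a low value. They report only what shows in the picture. A call takes as long as a camera call. They do not tell look-alikes from the thing itself.
- search_frame(label, camera): "point" ([column, row] as shares, 0 to 1, of the picture: columns of its width, rows of its height, amid what is visible of it).
- cut_out(label, camera): "pixels" (384x512 bool, what is visible of it) and "point" ([column, row] as shares, 0 to 1, of the picture: columns of its width, rows of its height, amid what is visible of it).
- pinpoint(label, camera): "point" ([column, row] as shares, 0 to 1, of the picture: columns of its width, rows of its height: a listed point, or the origin of a listed thing).
The state is a dict: "clock": time; "joints": joint angles; "qvel": joint speeds; "tau": joint torques, N m; "tcp_pos": TCP position; "orientation": TCP orientation; "contact_force": force on the tool from outside, world axes, zero at the start; "moment": the same for the moment, N m; "grip_width": finger opening in m.
Only numpy, scipy, OpenCV 4.12 (cv2) and the standard library are available. Lean on these libraries where they do the work, as an engineer would, in place of code of your own. Each camera call takes 0.05 s, during which the arm holds its last target.

## Working session

There is one attempt and no reset: what is moved stays moved. The work goes in short steps, Python scripts to look and compute and a tool call to move; the robot and the scene stay as the last step left them, time stands still between calls to the robot, and variables do not carry over. Pictures are saved under pics/ and viewed, and the job is handed in when it is done.

Besides the shell and the picture viewer there is one more tool, called as name(argument=value, ...) on one line, values as JSON. apply_moves: Moves the arm, as the interface text tells. Its arguments: {"type":"object","properties":{"commands":{"type":"array"},"force":{"type":"number"}},"required":["commands"]}

```bash
mkdir -p pics
python3 - <<'E'
from bench import r, grab_frame, search_frame, cut_out, pinpoint
import cv2
o=r.get_obs(); print({k:o[k] for k in ('clock','tcp_pos','orientation','grip_width','contact_force')}, r.tcp_to_grasp)
for n in ('side','top'):
    f=grab_frame(n); cv2.imwrite(f'pics/{n}0.png',f['pixels'][:,:,::-1]); print(n,f['position'],f['rotation'],f['mtx'])
    for l in ('drain','cover','pin_mark','notch','stub'):
        print(l,[(round(d['confidence'],2),[round(d['point'][0]*512,1),round(d['point'][1]*384,1)]) for d in pinpoint(l,n)])
E
```

```text
{'clock': 0.0, 'tcp_pos': array([ 0.27300461, -0.6166739 ,  0.23033447]), 'orientation': array([ 1.99181389,  0.42312775, -1.99284121]), 'grip_width': 0.08557013613758578, 'contact_force': array([-0.04987053,  0.41382788, -0.19114674])} 0.0187
side [ 0.49097319 -1.07843037  1.30097271] [-2.37395754  0.11199474 -0.02760853] [[479.56224061   0.         253.82933024]
 [  0.         479.56224061 198.54320499]
 [  0.           0.           1.        ]]
drain [(0.59, [231.8, 216.3])]
cover [(0.86, [231.8, 211.8]), (0.82, [249.2, 274.3]), (0.65, [216.4, 257.5]), (0.57, [183.2, 200.5]), (0.46, [314.3, 297.7])]
pin_mark [(0.89, [238.7, 202.8])]
notch [(0.93, [229.6, 200.9]), (0.59, [180.2, 194.3]), (0.57, [225.9, 249.4]), (0.56, [239.9, 269.8])]
stub [(0.72, [184.4, 200.6]), (0.72, [233.1, 214.4]), (0.7, [230.1, 207.6]), (0.67, [212.2, 255.1]), (0.62, [262.4, 269.5])]
top [ 0.41918484 -0.00646215  1.28597068] [-2.18657523  2.13071412 -0.14811865] [[359.34018571   0.         253.38971201]
 [  0.         359.34018571 197.14759949]
 [  0.           0.           1.        ]]
drain [(0.74, [225.4, 223.7])]
cover [(0.85, [222.4, 219.0]), (0.78, [195.8, 270.3]), (0.77, [277.8, 238.9]), (0.64, [294.9, 207.4]), (0.44, [400.1, 235.5])]
pin_mark [(0.6, [219.0, 208.6])]
notch [(0.81, [212.6, 219.7]), (0.76, [188.3, 276.7]), (0.73, [297.2, 217.7]), (0.58, [271.4, 226.9])]
stub [(0.75, [285.0, 241.8]), (0.63, [197.7, 267.3]), (0.61, [234.1, 223.9]), (0.56, [297.3, 202.6]), (0.22, [212.4, 220.1])]
```

View pics/side0.png

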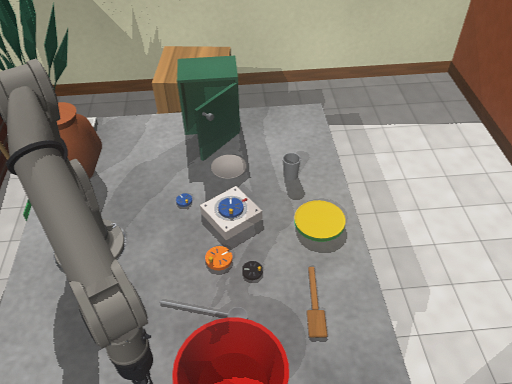

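View pics/top0.png

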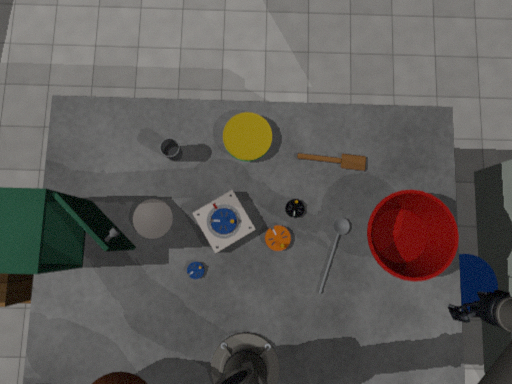

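Run:
```python
import cv2
a=cv2.imread('pics/side0.png')[170:320,150:350]; cv2.imwrite('pics/side0c.png',cv2.resize(a,None,fx=4,fy=4,interpolation=2))
a=cv2.imread('pics/top0.png')[180:300,160:320]; cv2.imwrite('pics/top0c.png',cv2.resize(a,None,fx=5,fy=5,interpolation=2))
```

```text
(no output)
```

View pics/side0c.png

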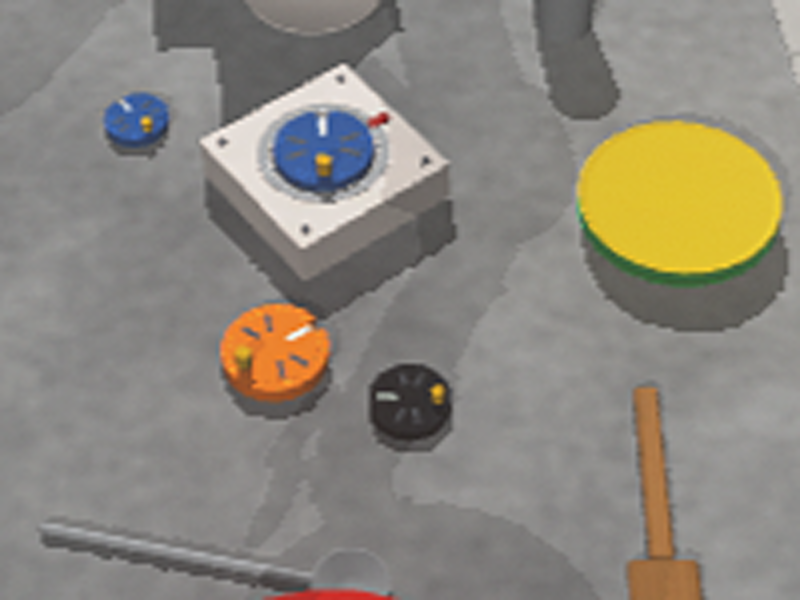

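View pics/top0c.png

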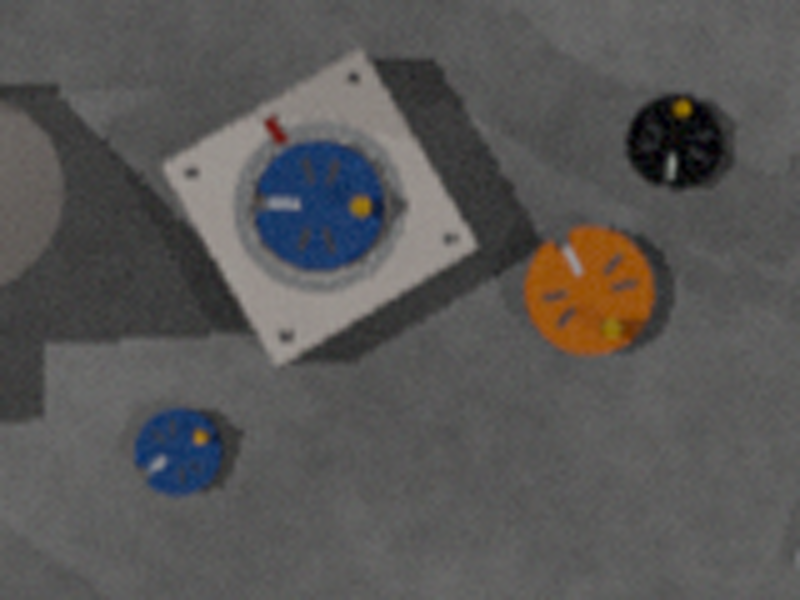

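Look-alikes, in top-view pixels: blue disc in the block (222,220), small loose blue disc (196,270), orange disc (278,238), black disc (295,208). The cover is the one at (222,220): it is the larger blue one and sits in the collar with the red mark. The enlarged crop confirms this. Its notch points image-left and the red mark is up-left, so it needs about 60° clockwise seen from above. Next I measure it in metres.

```bash
cat > h.py <<'E'
from bench import r, grab_frame, search_frame, cut_out, pinpoint
import numpy as np, cv2
from scipy.spatial.transform import Rotation as R
from scipy.optimize import least_squares
class C:
    def __init__(s,f):
        s.K=f['mtx'];s.p=np.array(f['position']);
        q=np.array(f['rotation']); s.R=q if q.shape==(3,3) else R.from_rotvec(q).as_matrix(); s.im=f['pixels']
    def ray(s,uv):
        return s.R@np.linalg.solve(s.K,[uv[0],uv[1],1.])
    def at(s,uv,z):
        d=s.ray(uv); return s.p+d*(z-s.p[2])/d[2]
    def proj(s,X):
        c=s.R.T@(np.asarray(X)-s.p); u=s.K@c; return u[:2]/u[2]
def tri(a,ua,b,ub):
    d1,d2=a.ray(ua),b.ray(ub); t=np.linalg.lstsq(np.c_[d1,-d2],b.p-a.p,rcond=None)[0]
    A=a.p+d1*t[0];B=b.p+d2*t[1]; return (A+B)/2,np.linalg.norm(A-B)
def blobs(c,box):
    x0,y0,x1,y1=box; im=c.im[y0:y1,x0:x1]; h=cv2.cvtColor(im,cv2.COLOR_RGB2HSV).astype(int);H,S,V=h[...,0],h[...,1],h[...,2]
    out={}
    for n,m in dict(blue=(abs(H-110)<15)&(S>110),yel=(abs(H-24)<8)&(S>140)&(V>90),red=((H<8)|(H>172))&(S>120)).items():
        k,l,st,ce=cv2.connectedComponentsWithStats(m.astype(np.uint8))
        i=1+np.argmax(st[1:,4]) if k>1 else 0
        out[n]=(ce[i]+[x0,y0],st[i,4])
    return out
E
python3 - <<'E'
from h import *
s=C(grab_frame('side'));t=C(grab_frame('top'))
bs=blobs(s,(195,180,270,250));bt=blobs(t,(190,185,258,255));print(bs,bt)
for n in ('red','yel'):
    print(n,tri(s,bs[n][0],t,bt[n][0]), s.at(bs[n][0],.046 if n=='red' else .061),t.at(bt[n][0],.046 if n=='red' else .061))
def P(l,c,i=0):
    d=pinpoint(l,c)[i]['point'];return np.array(d)*[512,384]
print('blue',s.at(bs['blue'][0],.053),t.at(bt['blue'][0],.053))
for l,z in (('drain',0),('cover',.037),('pin_mark',.045),('notch',.053)):
    a,b=P(l,'side'),P(l,'top'); print(l,tri(s,a,t,b),s.at(a,z),t.at(b,z))
E
```

```text
{'blue': (array([230.42156863, 207.06535948]), np.int32(306)), 'yel': (array([230.38461538, 210.84615385]), np.int32(13)), 'red': (array([244.25 , 199.375]), np.int32(8))} {'blue': (array([223.35067873, 220.88461538]), np.int32(442)), 'yel': (array([231.8, 221. ]), np.int32(10)), 'red': (array([214.33333333, 205.44444444]), np.int32(9))}
red (array([0.54709867, 0.11938057, 0.04934565]), np.float64(0.0006762463690592947)) [0.5475866  0.12264061 0.046     ] [0.54710468 0.11969445 0.046     ]
yel (array([0.49410638, 0.05663166, 0.0621775 ]), np.float64(0.00057716980744804)) [0.49439702 0.05774691 0.061     ] [0.49388972 0.05667204 0.061     ]
blue [0.49555509 0.08321595 0.053     ] [0.49402446 0.08603382 0.053     ]
drain (array([0.50160858, 0.07975665, 0.00936124]), np.float64(0.013313516956565439)) [0.49501945 0.08716493 0.        ] [0.5089132  0.08095964 0.        ]
cover (array([ 0.50741148, -0.1319246 ,  0.27049558]), np.float64(0.035592416685003)) [0.48951244 0.07852196 0.037     ] [ 0.54959148 -0.15880954  0.037     ]
pin_mark (array([0.52805721, 0.10452032, 0.04041085]), np.float64(0.015884314184253408)) [0.52005774 0.09881518 0.045     ] [0.53557631 0.10483646 0.045     ]
notch (array([ 0.48516222, -0.06111399,  0.25681547]), np.float64(0.03217058037704598)) [0.50322756 0.13905271 0.053     ] [ 0.47894861 -0.07261179  0.053     ]
```

```bash
cat >> h.py <<'E'
def square(c,box,g):
    # fit block top-face square (x,y,theta) at z=.045 by white-mask min-area quad, refined on mask overlap
    x0,y0,x1,y1=box; im=c.im; h=cv2.cvtColor(im,cv2.COLOR_RGB2HSV).astype(int)
    g_=cv2.cvtColor(im,cv2.COLOR_RGB2GRAY).astype(float)
    gx=cv2.GaussianBlur(g_,(0,0),1.0)
    def edge(p,half):
        x,y,th=p; e=np.array([np.cos(th),np.sin(th)]);n=np.array([-e[1],e[0]]);v=[]
        for s in np.linspace(-.07,.07,29):
            for a,b in ((e,n),(-e,n),(n,e),(-n,e)):
                q=np.array([x,y])+a*half+b*s; v.append(c.proj([*q,.045]))
        v=np.array(v,np.float32); return cv2.remap(gx.astype(np.float32),v[:,0:1],v[:,1:2],1)
    from scipy.optimize import minimize
    f=lambda p:-(edge(p,.077)-edge(p,.083)).mean()
    return min((minimize(f,np.array(g)+d,method='Nelder-Mead',options=dict(initial_simplex=np.array(g)+d+np.array([[0,0,0],[.006,0,0],[0,.006,0],[0,0,.08]]))) for d in ([0,0,0],[.003,.003,.03],[-.003,-.003,-.03])),key=lambda m:m.fun)
E
python3 - <<'E'
from h import *
s=C(grab_frame('side'));t=C(grab_frame('top'))
for c in (s,t):
    m=square(c,(0,0,1,1),[.495,.085,.58]); print(m.x,np.degrees(m.x[2]),m.fun)
# stripe
for n,c,cen in (('s',s,None),('t',t,None)):
    x0,y0,x1,y1=(215,190,245,225) if n=='s' else (205,205,240,238)
    im=c.im; hsv=cv2.cvtColor(im,cv2.COLOR_RGB2HSV)
    ang=np.radians(np.arange(0,360,5))
    v=np.array([c.proj([.495+.030*np.cos(a),.0850+.030*np.sin(a),.053]) for a in ang],np.float32)
    print(n,cv2.remap(hsv[...,1],v[:,0:1],v[:,1:2],1).ravel().tolist())
E
```

```text
[0.49554536 0.08852405 0.56290439] 32.25204590541536 -47.72386932373047
[0.49497561 0.08643178 0.56477611] 32.35928726259161 -41.396697998046875
s [149, 153, 152, 123, 78, 69, 97, 136, 152, 154, 152, 152, 151, 153, 157, 156, 66, 21, 19, 75, 134, 159, 153, 152, 153, 156, 155, 155, 137, 84, 61, 92, 126, 147, 155, 156, 141, 116, 100, 91, 116, 147, 153, 153, 154, 155, 155, 155, 155, 155, 158, 96, 53, 171, 177, 132, 95, 134, 147, 155, 149, 150, 150, 152, 152, 152, 154, 129, 77, 64, 96, 124]
t [178, 187, 181, 142, 65, 108, 153, 178, 184, 182, 177, 179, 178, 201, 191, 159, 84, 41, 30, 59, 141, 191, 195, 183, 181, 182, 183, 188, 193, 175, 138, 88, 109, 175, 186, 189, 190, 185, 136, 89, 110, 185, 179, 181, 193, 188, 202, 196, 200, 186, 145, 36, 131, 199, 224, 204, 114, 99, 130, 184, 192, 197, 199, 192, 190, 188, 186, 143, 79, 100, 153, 189]
```

```bash
cat >> h.py <<'E'
def rel(p0,R0,p1,R1):
    return np.round(1000*R0.T@(np.array(p1)-p0),1).tolist()+np.round(R.from_matrix(R0.T@R1).as_rotvec(),4).tolist()
def now():
    o=r.get_obs(); return np.array(o['tcp_pos']),R.from_rotvec(o['orientation']).as_matrix(),o
E
python3 - <<'E'
from h import *
p,M,o=now(); print(M.round(3),p)
for k,v in zip('yz',(M[:,1],M[:,2])): print(k,np.degrees(np.arctan2(v[1],v[0])))
E
```

```text
[[ 0.     0.405 -0.914]
 [-0.    -0.914 -0.405]
 [-1.     0.    -0.   ]] [ 0.27328081 -0.61722723  0.23131955]
y -66.11899522242845
z -156.11899521664043
```

```bash
cat >> h.py <<'E'
def ori(psi):
    a=np.radians(psi);c,s=np.cos(a),np.sin(a);return np.array([[0,c,s],[0,s,-c],[-1,0,0]])
CEN=np.array([.4950,.0870]); 
def tip(phi,gap):  # tip centre for stub at angle phi, clockwise push; tool yaw = phi+180
    f=np.radians(phi); u=np.array([np.sin(f),-np.cos(f)]); return CEN+.03*np.array([np.cos(f),np.sin(f)])-u*(.018+gap)
E
python3 - <<'E'
from h import *
p,M,o=now()
q=tip(-92,.012); print(q, rel(p,M,[*q,.231],ori(88)), rel(p,M,[*q,.12],ori(88)))
E
```

```text
[0.52393474 0.05597129] [0.3, -514.1, -501.7, -2.6899, 0.0, -0.0] [111.3, -514.1, -501.7, -2.6899, 0.0, -0.0]
```

apply_moves(commands=[[0,0,-514,-502,-2.69,0,0],[0,0,-514,-502,-2.69,0,0],[0,0,-514,-502,-2.69,0,0],[0,0,-514,-502,-2.69,0,0],[0,0,-514,-502,-2.69,0,0],[0,0,-514,-502,-2.69,0,0],[0,0,-514,-502,-2.69,0,0],[0,0,-514,-502,-2.69,0,0],[0,0,-514,-502,-2.69,0,0],[0,0,-514,-502,-2.69,0,0],[0,0,-514,-502,-2.69,0,0],[0,0,-514,-502,-2.69,0,0],[0,0,-514,-502,-2.69,0,0],[0,0,-514,-502,-2.69,0,0],[0,0,-514,-502,-2.69,0,0],[0,0,-514,-502,-2.69,0,0],[0,0,-514,-502,-2.69,0,0],[0,0,-514,-502,-2.69,0,0],[0,111,-514,-502,-2.69,0,0],[0,111,-514,-502,-2.69,0,0]], force=20)

```text
clock: 3.2
tcp_pos: [0.526, 0.0558, 0.1316]
orientation: [0.028, 1.566, -0.028]
contact_force: [0.5, -0.4, -1.3]
grip_width: -0.0003
```

Run:
```python
from h import *
s=C(grab_frame('side'));t=C(grab_frame('top'))
a=s.im[140:260,170:330];b=t.im[160:280,160:320]
cv2.imwrite('pics/hover.png',cv2.resize(np.vstack([a,b])[:,:,::-1],None,fx=2.5,fy=2.5,interpolation=2))
p,M,o=now(); print(p,np.degrees(np.arctan2(M[1,1],M[0,1])),o['contact_force'],o['joints'].round(2),s.proj(p),t.proj(p))
q=tip(-92,.012)
print(rel(p,M,[*q,.058],ori(88)))
```

```text
[0.51980295 0.05444055 0.12604783] 88.0029692333704 [-0.28721593 -0.42768323  0.07286321] [ 0.36  0.46 -0.73  1.97  0.4   0.87  0.95] [236.97945234 198.1170851 ] [231.75769922 211.75789255]
[68.0, 1.8, 4.8, 0.0, -0.011, 0.0017]
```

View pics/hover.png

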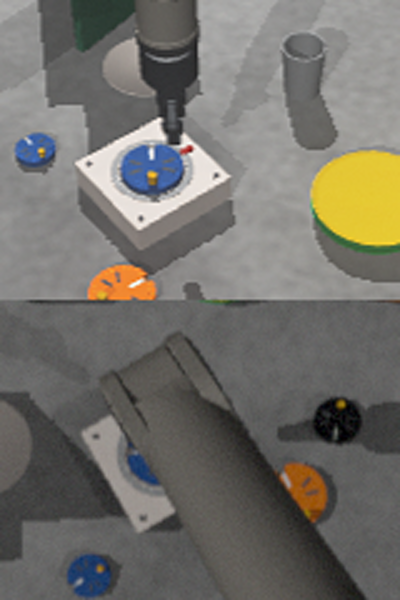

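apply_moves(commands=[[0,40,2,5,0,0,0],[0,40,2,5,0,0,0],[0,40,2,5,0,0,0],[0,40,2,5,0,0,0]])

```text
clock: 3.7
tcp_pos: [0.5307, 0.0582, 0.0939]
orientation: [0.028, 1.567, -0.027]
contact_force: [1.0, -0.3, 0.6]
grip_width: 0.0003
```

Run:
```python
from h import *
s=C(grab_frame('side'));s=C(grab_frame('side'))
p,M,o=now(); print(p,np.degrees(np.arctan2(M[1,1],M[0,1])),M[:,0],o['contact_force'],s.proj(p))
im=s.im.copy()
a=cv2.resize(im[160:240,190:290,::-1],None,fx=7,fy=7,interpolation=2)
u=(s.proj(p)-[190,160]+.5)*7
cv2.circle(a,(int(u[0]),int(u[1])),3,(255,0,255),-1)
cv2.imwrite('pics/hover2.png',a)
q=tip(-92,.012)
print(rel(p,M,[*q,.058],ori(88)))
```

```text
[0.53051413 0.0579277  0.09349051] 87.98897318078028 [ 3.29978236e-03 -9.58307833e-05 -9.99994551e-01] [-0.32032371 -0.6140961   0.221927  ] [240.36352813 203.696123  ]
[35.5, -2.2, -6.6, -0.0002, 0.0033, -0.0]
```

View pics/hover2.png

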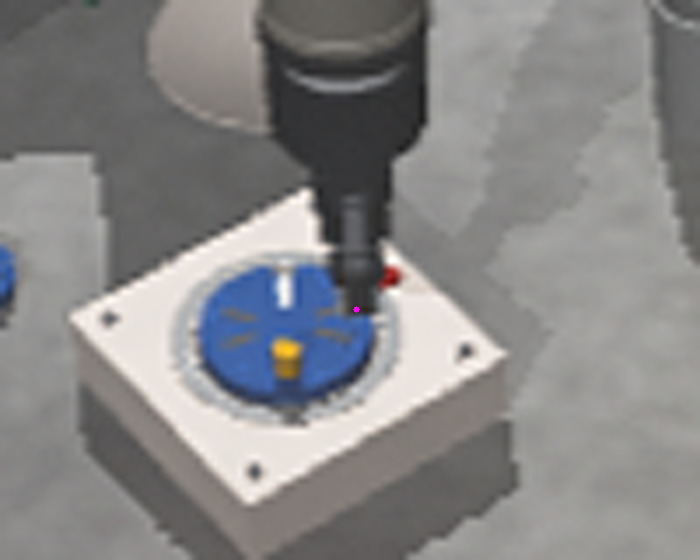

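The fingertip (crop 357,309) agrees with its projected position. I go down to z≈0.058 beside the stub, clear of it on the +x side.

apply_moves(commands=[[0,12,-2,-6,0,0,0],[0,24,-2,-6,0,0,0],[0,35.5,-2,-6,0,0,0],[0,35.5,-2,-6,0,0,0],[0,35.5,-2,-6,0,0,0]])

```text
clock: 4.3
tcp_pos: [0.5229, 0.0562, 0.0552]
orientation: [0.027, 1.572, -0.027]
contact_force: [-0.1, -0.6, -0.1]
grip_width: -0.0001
```

Run:
```python
from h import *
p,M,o=now(); print(p,M[:,0].round(4),o['contact_force'])
for phi,gap in ((-92,.002),(-95,0),(-100,0),(-105,0),(-110,0),(-115,0),(-120,0),(-125,0),(-130,0),(-135,0),(-140,0),(-144,0),(-148,0)):
    print(phi,gap,rel(p,M,[*tip(phi,gap),.058],ori(phi+180)))
```

```text
[0.52287526 0.05616207 0.055195  ] [-1.3e-03  1.0e-04 -1.0e+00] [-0.06694587 -0.5527018  -0.14053697]
-92 0.002 [-2.8, -0.2, -8.9, 0.0004, -0.0013, -0.0001]
-95 0 [-2.8, -1.0, -12.5, 0.0527, -0.0013, -0.0]
-100 0 [-2.8, -2.4, -15.3, 0.14, -0.0013, 0.0]
-105 0 [-2.8, -3.4, -18.1, 0.2273, -0.0013, 0.0001]
-110 0 [-2.8, -4.2, -21.1, 0.3145, -0.0013, 0.0001]
-115 0 [-2.8, -4.8, -24.1, 0.4018, -0.0013, 0.0002]
-120 0 [-2.8, -5.1, -27.1, 0.4891, -0.0013, 0.0002]
-125 0 [-2.8, -5.1, -30.2, 0.5763, -0.0013, 0.0003]
-130 0 [-2.8, -4.9, -33.2, 0.6636, -0.0013, 0.0004]
-135 0 [-2.8, -4.4, -36.2, 0.7509, -0.0013, 0.0004]
-140 0 [-2.8, -3.6, -39.2, 0.8381, -0.0012, 0.0005]
-144 0 [-2.8, -2.8, -41.5, 0.9079, -0.0012, 0.0005]
-148 0 [-2.7, -1.8, -43.7, 0.9777, -0.0012, 0.0006]
```

apply_moves(commands=[[0,-2.8,0,-5,0,0,0],[0,-2.8,-0.2,-9,0,0,0],[0,-2.8,-1.0,-12.5,0.053,0,0],[0,-2.8,-1.7,-13.9,0.096,0,0],[0,-2.8,-2.4,-15.3,0.14,0,0],[0,-2.8,-2.9,-16.7,0.184,0,0],[0,-2.8,-3.4,-18.1,0.227,0,0],[0,-2.8,-3.8,-19.6,0.271,0,0],[0,-2.8,-4.2,-21.1,0.315,0,0],[0,-2.8,-4.2,-21.1,0.315,0,0]])

```text
clock: 5.3
tcp_pos: [0.5038, 0.0521, 0.0596]
orientation: [0.276, 1.549, -0.275]
contact_force: [4.4, -2.1, -1.6]
grip_width: 0.0003
```

```bash
cat > look.py <<'E'
from h import *
import sys
s=C(grab_frame('side')); 
p,M,o=now(); print(o['clock'],p,M[:,0].round(4),np.degrees(np.arctan2(M[1,1],M[0,1])),o['contact_force'])
im=s.im
a=cv2.resize(im[165:235,190:280,::-1],None,fx=8,fy=8,interpolation=2)
cv2.imwrite(f'pics/{sys.argv[1]}.png',a)
E
python3 look.py push1
```

```text
5.35 [0.50358625 0.05214021 0.05951651] [ 3.6e-03 -2.0e-04 -1.0e+00] 69.93521560576613 [ 3.80103978 -1.94166897 -0.58778079]
```

View pics/push1.png

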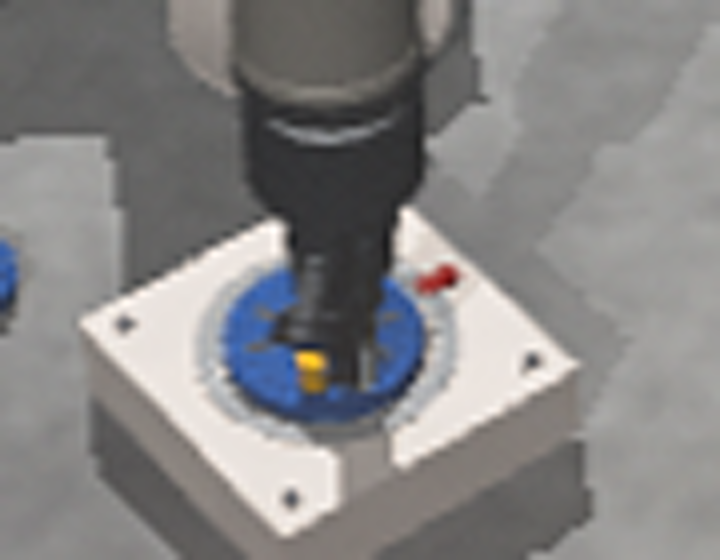

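Contact is made at about 4 N, tangential, and the stub has started round. I carry on along the arc.

Run:
```python
from h import *
p,M,o=now()
print(np.array([.5229,.0562])-p[:2])
for phi in (-110,-115,-120,-125,-130,-135,-140):
    print(phi,rel(p,M,[*tip(phi,-.001),.058],ori(phi+180)))
```

```text
[0.01931375 0.00405979]
-110 [1.5, -0.2, -3.0, -0.0011, 0.0034, -0.0011]
-115 [1.5, -1.6, -5.7, 0.0861, 0.0034, -0.0012]
-120 [1.5, -2.7, -8.5, 0.1734, 0.0033, -0.0014]
-125 [1.5, -3.6, -11.3, 0.2607, 0.0033, -0.0015]
-130 [1.5, -4.2, -14.3, 0.3479, 0.0032, -0.0016]
-135 [1.5, -4.6, -17.3, 0.4352, 0.0032, -0.0018]
-140 [1.4, -4.7, -20.3, 0.5225, 0.0031, -0.0019]
```

apply_moves(commands=[[0,0.5,-0.8,-1.8,0.043,0,0],[0,1,-1.5,-3.7,0.086,0,0],[0,1,-2.1,-5.1,0.13,0,0],[0,1,-2.6,-6.5,0.173,0,0],[0,1,-3.1,-7.9,0.217,0,0],[0,1,-3.5,-9.3,0.261,0,0],[0,1,-3.9,-10.8,0.304,0,0],[0,1,-4.1,-12.3,0.348,0,0],[0,1,-4.4,-13.8,0.392,0,0],[0,1,-4.5,-15.3,0.435,0,0],[0,1,-4.6,-16.8,0.479,0,0],[0,1,-4.6,-18.3,0.522,0,0],[0,1,-4.6,-18.3,0.522,0,0]])

```text
clock: 6.65
tcp_pos: [0.4841, 0.053, 0.0582]
orientation: [0.682, 1.459, -0.683]
contact_force: [2.1, -4.2, 0.5]
grip_width: 0.0
```

```bash
python3 look.py push2;  python3 - <<'E'
from h import *
p,M,o=now()
for phi in (-136,-140,-144,-148):
    print(phi,rel(p,M,[*tip(phi,-.001),.058],ori(phi+180)))
s=C(grab_frame('side'))
b=blobs(s,(195,180,270,250));print(b, s.at(b['yel'][0],.061))
q=s.at(b['yel'][0],.061)[:2]-CEN; print(np.degrees(np.arctan2(q[1],q[0])),np.hypot(*q))
E
```

```text
6.7 [0.48389934 0.05320473 0.05812713] [ 0.0014 -0.0014 -1.    ] 39.99327400530048 [ 2.100315  -4.1664616  0.9802609]
-136 [0.1, 1.5, 0.3, -0.0699, 0.002, -0.0001]
-140 [0.1, 0.2, -1.8, -0.0001, 0.002, -0.0002]
-144 [0.1, -0.9, -3.9, 0.0697, 0.002, -0.0003]
-148 [0.1, -1.8, -6.1, 0.1395, 0.002, -0.0003]
{'blue': (array([233.53503185, 209.61146497]), np.int32(157)), 'yel': (array([214., 248.]), np.int32(1)), 'red': (array([244.25 , 199.375]), np.int32(8))} [ 0.43201228 -0.10096371  0.061     ]
-108.5262967849255 0.19823674927491666
```

View pics/push2.png

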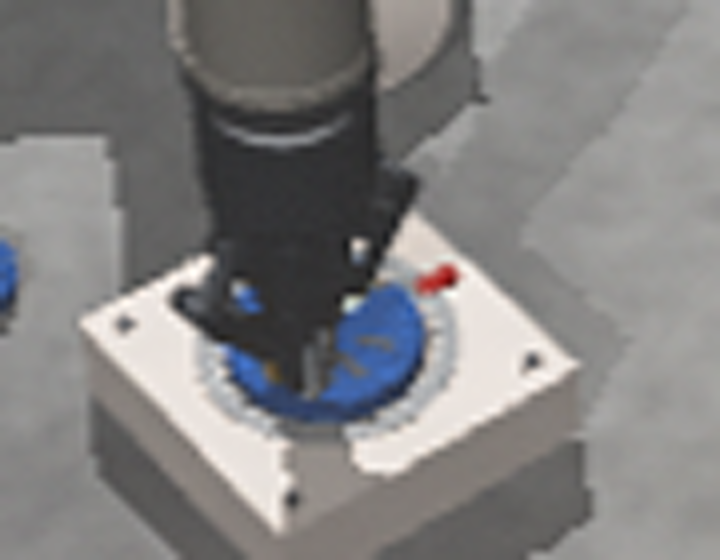

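apply_moves(commands=[[0,0,-0.6,-1.0,0.035,0,0],[0,0,-1.1,-2.0,0.07,0,0],[0,0,-1.5,-2.9,0.1,0,0],[0,0,-1.8,-3.7,0.122,0,0],[0,0,-1.8,-3.7,0.122,0,0],[0,0,-1.8,-3.7,0.122,0,0],[0,0,-1.8,4,0.122,0,0],[0,-15,-1.8,15,0.122,0,0],[0,-65,-1.8,15,0.122,0,0],[0,-100,-1.8,15,0.122,0,0],[0,-140,-1.8,15,0.122,0,0],[0,-140,-1.8,15,0.122,0,0]])

```text
clock: 7.95
tcp_pos: [0.4947, 0.0432, 0.2025]
orientation: [0.778, 1.421, -0.769]
contact_force: [0.9, -0.1, -0.3]
grip_width: 0.0001
```

```bash
python3 look.py push3;  python3 - <<'E'
from h import *
s=C(grab_frame('side'))
b=blobs(s,(195,180,270,240));print(b, s.at(b['yel'][0],.061))
q=s.at(b['yel'][0],.061)[:2]-CEN; print(np.degrees(np.arctan2(q[1],q[0])),np.hypot(*q))
E
```

```text
8.0 [0.49325721 0.04262643 0.20001039] [ 0.0053  0.001  -1.    ] 33.090884461695225 [-0.54175217 -0.56186202 -0.93255807]
{'blue': (array([230.25838926, 206.4966443 ]), np.int32(298)), 'yel': (array([223.25      , 208.33333333]), np.int32(12)), 'red': (array([244.25 , 199.375]), np.int32(8))} [0.47004966 0.07223488 0.061     ]
-149.38378795983462 0.028991870852135317
```

View pics/push3.png

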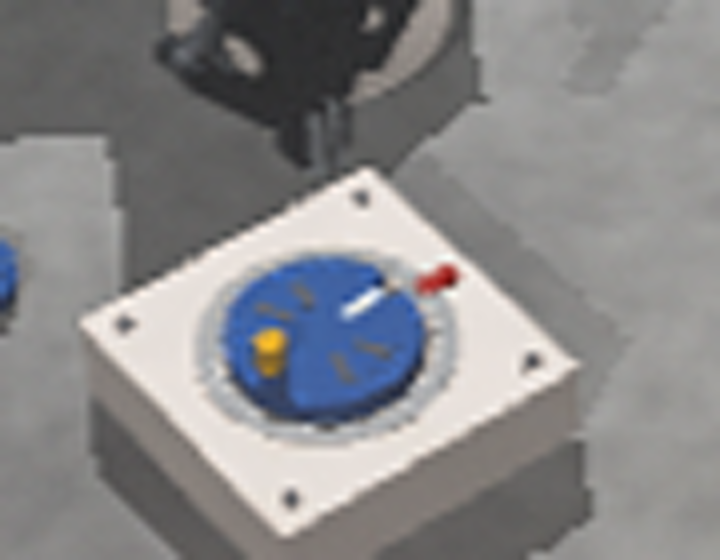

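```bash
cat > ang.py <<'E'
from h import *
import sys
z=float(sys.argv[1])
for n in sys.argv[2:]:
    c=C(grab_frame(n)); 
    m=square(c,0,[.495,.087,.563]); cx,cy,th=m.x
    S=cv2.cvtColor(c.im,cv2.COLOR_RGB2HSV)[...,1].astype(np.float32)
    # disc centre at z: use square centre
    a=np.radians(np.arange(0,70,1.))
    prof=0
    for rad in np.arange(.020,.034,.002):
        v=np.array([c.proj([cx+rad*np.cos(t),cy+rad*np.sin(t),z]) for t in a],np.float32)
        prof=prof+cv2.remap(S,v[:,0:1],v[:,1:2],cv2.INTER_LINEAR).ravel()/7
    w=np.clip(110-prof,0,None)
    rr=[]
    b=blobs(c,(195,180,270,240) if n=='side' else (190,185,258,255))
    q=c.at(b['red'][0],.046)[:2]-[cx,cy]; y=c.at(b['yel'][0],z+.010)[:2]-[cx,cy]; 
    print(n,'sq',m.x[:2].round(4),np.degrees(th).round(2),'stripe',((w*np.degrees(a)).sum()/w.sum()).round(2),'red',np.degrees(np.arctan2(q[1],q[0])).round(1),'stub+180',np.degrees(np.arctan2(-y[1],-y[0])).round(1),prof.round().astype(int)[20:46].tolist())
E
python3 ang.py .053 side
```

```text
Traceback (most recent call last):
  File "ang.py", line 6, in <module>
    m=square(c,0,[.495,.087,.563]); cx,cy,th=m.x
  File "h.py", line 28, in square
    x0,y0,x1,y1=box; im=c.im; h=cv2.cvtColor(im,cv2.COLOR_RGB2HSV).astype(int)
    ^^^^^^^^^^^
TypeError: cannot unpack non-iterable int object
```

```bash
sed -i 's/square(c,0,/square(c,(0,0,1,1),/' ang.py; python3 ang.py .053 side top
```

```text
side sq [0.4955 0.0885] 32.3 stripe 41.66 red 32.6 stub+180 35.6 [175, 174, 173, 172, 169, 165, 161, 156, 150, 144, 134, 124, 113, 102, 90, 79, 67, 56, 48, 40, 34, 32, 32, 33, 37, 44]
top sq [0.4968 0.0889] 33.25 stripe 34.36 red -48.0 stub+180 108.2 [25, 26, 26, 26, 27, 27, 27, 26, 25, 25, 24, 24, 23, 23, 23, 23, 23, 23, 23, 24, 24, 24, 24, 25, 25, 25]
```

Side view: stripe and stub line up near the red mark, but the estimates differ (35.6° and 41.7° against 32.3°). I move the arm aside for a clean look with both cameras.

Run:
```python
from h import *
p,M,o=now(); print(rel(p,M,[.5,-.22,.2],M))
```

```text
[-3.8, -135.0, 224.6, 0.0, 0.0, 0.0]
```

apply_moves(commands=[[0,0,-135,225,0,0,0],[0,0,-135,225,0,0,0],[0,0,-135,225,0,0,0],[0,0,-135,225,0,0,0],[0,0,-135,225,0,0,0],[0,0,-135,225,0,0,0],[0,0,-135,225,0,0,0],[0,0,-135,225,0,0,0]])

```text
clock: 9.0
tcp_pos: [0.5009, -0.2184, 0.1966]
orientation: [0.774, 1.431, -0.773]
contact_force: [-1.3, 0.8, -0.3]
grip_width: 0.0002
```

```bash
python3 ang.py .053 side top
python3 - <<'E'
from h import *
for n,x0,y0 in (('side',210,185),('top',200,195)):
    c=C(grab_frame(n)); cv2.imwrite(f'pics/al_{n}.png',cv2.resize(c.im[y0:y0+45,x0:x0+50,::-1],None,fx=12,fy=12,interpolation=2))
a=cv2.imread('pics/al_side.png');b=cv2.imread('pics/al_top.png');cv2.imwrite('pics/al.png',cv2.resize(np.hstack([a,b]),None,fx=.66,fy=.66))
E
```

```text
side sq [0.4956 0.0884] 32.16 stripe 34.52 red -66.0 stub+180 100.1 [25, 24, 24, 24, 24, 25, 25, 25, 25, 25, 26, 26, 26, 26, 26, 26, 26, 26, 26, 26, 26, 26, 26, 25, 25, 24]
top sq [0.4949 0.0863] 32.17 stripe 42.12 red 32.2 stub+180 35.0 [216, 216, 215, 213, 210, 206, 200, 193, 184, 172, 159, 144, 127, 109, 92, 76, 61, 49, 41, 33, 28, 25, 24, 26, 29, 34]
```

View pics/al.png

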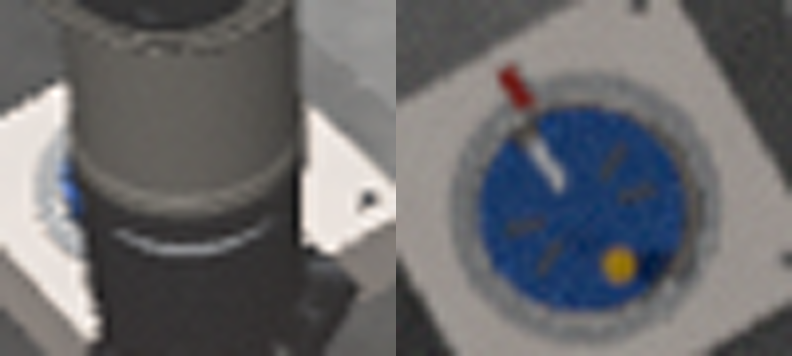

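```bash
cat > cov.py <<'E'
from h import *
import sys
def fit(c,zt,box):
    # outline of whole cover top: hull of blue/white/yellow
    x0,y0,x1,y1=box; im=c.im[y0:y1,x0:x1]; h=cv2.cvtColor(im,cv2.COLOR_RGB2HSV).astype(int);H,S,V=h[...,0],h[...,1],h[...,2]
    bl=((abs(H-110)<15)&(S>110)).astype(np.uint8)
    k,l,st,ce=cv2.connectedComponentsWithStats(bl); i=1+np.argmax(st[1:,4]); bl=(l==i).astype(np.uint8)
    hull=cv2.convexHull(np.argwhere(bl)[:,::-1].astype(np.int32)); m=np.zeros_like(bl); cv2.fillConvexPoly(m,hull,1)
    P=lambda mask,z,w=None:np.array([c.at([u+x0,v+y0],z)[:2] for v,u in np.argwhere(mask)])
    D=P(m,zt); 
    wh=(cv2.erode(m,np.ones((2,2)))>0)&(S<75)&(V>110); k,l,st,ce=cv2.connectedComponentsWithStats(wh.astype(np.uint8)); wh=l==(1+np.argmax(st[1:,4]))
    ye=(abs(H-24)<10)&(S>120)&(V>70)
    W=P(wh,zt);Y=P(ye,zt+.012); 
    w,y,d=W.mean(0),Y.mean(0),D.mean(0)
    g=lambda v:np.degrees(np.arctan2(v[1],v[0])).round(1)
    pc=np.linalg.svd(W-w)[2][0]; 
    print('disc',d.round(4),'diam',2*np.sqrt(len(D)*0+cv2.contourArea(np.array([c.at([p[0][0]+x0,p[0][1]+y0],zt)[:2]*1e5 for p in hull],np.float32))/1e10/np.pi).round(4),'stripe',w.round(4),len(W),'stub',y.round(4),len(Y))
    print(' stripe-stub',g(w-y),np.linalg.norm(w-y).round(4),'stripe-disc',g(w-d),'disc-stub',g(d-y),'stripe axis',g(pc))
if __name__=='__main__':
    z=float(sys.argv[1])
    for n in sys.argv[2:]:
        c=C(grab_frame(n)); print(n); fit(c,z,(212,187,252,226) if n=='side' else (205,203,240,238))
        m=square(c,(0,0,1,1),[.495,.087,.563]); print(' sq',m.x[:2].round(4),np.degrees(m.x[2]).round(2))
E
python3 cov.py .053 top
```

```text
top
disc [0.4933 0.0869] diam 0.0848 stripe [0.5127 0.1035] 13 stub [0.4696 0.0692] 10
 stripe-stub 38.5 0.0551 stripe-disc 40.4 disc-stub 36.8 stripe axis -144.5
 sq [0.4949 0.0863] 32.21
```

Both views put the notch at about 36–38°, against 32.2° for the pin direction, so it is a few degrees short. I nudge it a bit further.

Run:
```python
from h import *
p,M,o=now(); q=tip(-145,.012); print(p,rel(p,M,[*q,.11],ori(32)))
```

```text
[ 0.50137208 -0.21863527  0.19764773] [87.7, 133.0, -228.2, 0.0212, -0.0002, -0.0002]
```

apply_moves(commands=[[0,0,133,-228,0.021,0,0],[0,0,133,-228,0.021,0,0],[0,0,133,-228,0.021,0,0],[0,0,133,-228,0.021,0,0],[0,0,133,-228,0.021,0,0],[0,0,133,-228,0.021,0,0],[0,0,133,-228,0.021,0,0],[0,88,133,-228,0.021,0,0],[0,88,133,-228,0.021,0,0],[0,88,133,-228,0.021,0,0],[0,88,133,-228,0.021,0,0],[0,88,133,-228,0.021,0,0]])

```text
clock: 10.45
tcp_pos: [0.4897, 0.0431, 0.1115]
orientation: [0.792, 1.419, -0.79]
contact_force: [-0.4, 1.0, 0.8]
grip_width: 0.0001
```

Run:
```python
from h import *
p,M,o=now(); 
print(p,rel(p,M,[*tip(-145,.008),.058],ori(32)))
for phi in (-145,-147,-149,-151): print(phi,rel(p,M,[*tip(phi,0),.058],ori(phi+180)))
```

```text
[0.48971836 0.04305081 0.11150283] [53.5, -1.0, -7.0, -0.0034, 0.0015, -0.0027]
-145 [53.5, -1.4, -15.0, -0.0557, 0.0016, -0.0026]
-147 [53.5, -2.1, -16.0, -0.0208, 0.0016, -0.0027]
-149 [53.5, -2.7, -17.1, 0.0141, 0.0015, -0.0027]
-151 [53.5, -3.3, -18.1, 0.049, 0.0015, -0.0027]
```

apply_moves(commands=[[0,20,-1,-3,0,0,0],[0,40,-1,-5,0,0,0],[0,52,-1,-7,0,0,0],[0,52,-1,-7,0,0,0],[0,52,-1.4,-11,0,0,0],[0,52,-1.4,-14,0,0,0],[0,52,-2,-16,0,0,0],[0,52,-2.7,-17,0.01,0,0],[0,52,-2.7,-18,0.02,0,0],[0,52,-2.7,-18,0.02,0,0],[0,52,-2.7,-18,0.02,0,0]])

```text
clock: 11.55
tcp_pos: [0.4765, 0.0569, 0.0577]
orientation: [0.806, 1.416, -0.806]
contact_force: [0.4, -1.8, 0.4]
grip_width: 0.0002
```

Run:
```python
from h import *
p,M,o=now(); st=p[:2]-M[:2,2]*.018; d=st-CEN; print(p,o['contact_force'],st,np.degrees(np.arctan2(d[1],d[0])),np.hypot(*d))
```

```text
[0.47654407 0.05694068 0.05769163] [ 0.43695642 -1.77776438  0.39622447] [0.46735652 0.07241934] -152.19041391498124 0.031253118974700726
```

apply_moves(commands=[[0,0,0,6,0,0,0],[0,-10,0,16,0,0,0],[0,-60,0,16,0,0,0],[0,-100,0,16,0,0,0],[0,-142,0,16,0,0,0],[0,-142,0,16,0,0,0]])

```text
clock: 12.15
tcp_pos: [0.4878, 0.0443, 0.2047]
orientation: [0.81, 1.409, -0.801]
contact_force: [0.5, -0.6, -0.2]
grip_width: -0.0002
```

```bash
python3 look.py push4; python3 cov.py .053 side
```

```text
12.2 [0.48621244 0.0437337  0.20205679] [ 5.2e-03  5.0e-04 -1.0e+00] 30.698799522820902 [-0.60383319 -0.07726276  0.26912802]
side
disc [0.4931 0.0861] diam 0.0884 stripe [0.5154 0.1049] 8 stub [0.4689 0.0706] 16
 stripe-stub 36.4 0.0578 stripe-disc 40.0 disc-stub 32.7 stripe axis -145.1
 sq [0.4957 0.0885] 32.23
```

View pics/push4.png

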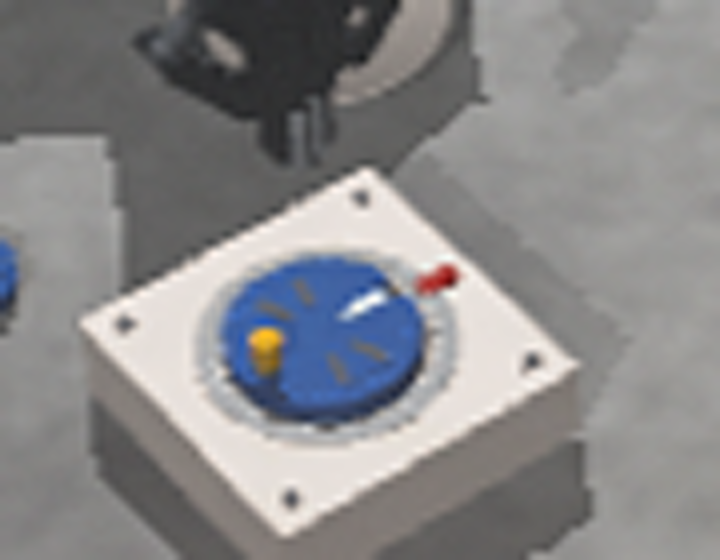

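```bash
cat > ov.py <<'E'
from h import *
import sys
z=float(sys.argv[1]); n=sys.argv[2]; ang=[float(a) for a in sys.argv[4:]]
c=C(grab_frame(n)); x0,y0=(212,187) if n=='side' else (203,200); k=18
m=square(c,(0,0,1,1),[.495,.087,.563]); cx,cy,th=m.x; print(m.x)
a=cv2.resize(c.im[y0:y0+32,x0:x0+40,::-1],None,fx=k,fy=k,interpolation=cv2.INTER_CUBIC)
pr=lambda X:tuple(int(v) for v in (c.proj(X)-[x0,y0]+.5)*k)
col=[(255,255,0),(255,0,255),(0,255,0)]
for A,cc in zip(ang,col):
    t=np.radians(A); e=np.array([np.cos(t),np.sin(t)]); nn=np.array([-e[1],e[0]])
    for s in (-.006,.006):
        cv2.line(a,pr([*(np.array([cx,cy])+.036*e+s*nn),z]),pr([*(np.array([cx,cy])+.045*e+s*nn),z]),cc,1)
    ctr=np.array([cx,cy])
    cv2.polylines(a,[np.array([pr([*(ctr-.03*e+.007*np.array([np.cos(w),np.sin(w)])),z+.016]) for w in np.linspace(0,6.3,40)])],True,cc,1)
    cv2.line(a,pr([*ctr,z]),pr([*(ctr+.036*e),z]),cc,1)
cv2.polylines(a,[np.array([pr([cx+.045*np.cos(w),cy+.045*np.sin(w),z]) for w in np.linspace(0,6.3,60)])],True,(255,255,255),1)
t=th; e=np.array([np.cos(t),np.sin(t)]); nn=np.array([-e[1],e[0]]);ctr=np.array([cx,cy])
cv2.polylines(a,[np.array([pr([*(ctr+u*e+v*nn),.046]) for u,v in ((.051,-.0045),(.071,-.0045),(.071,.0045),(.051,.0045))])],True,(0,0,0),1)
cv2.imwrite(f'pics/{sys.argv[3]}.png',a)
E
python3 ov.py .053 side ov1 32.3 37
```

```text
[0.49564506 0.08834278 0.56252979]
```

View pics/ov1.png

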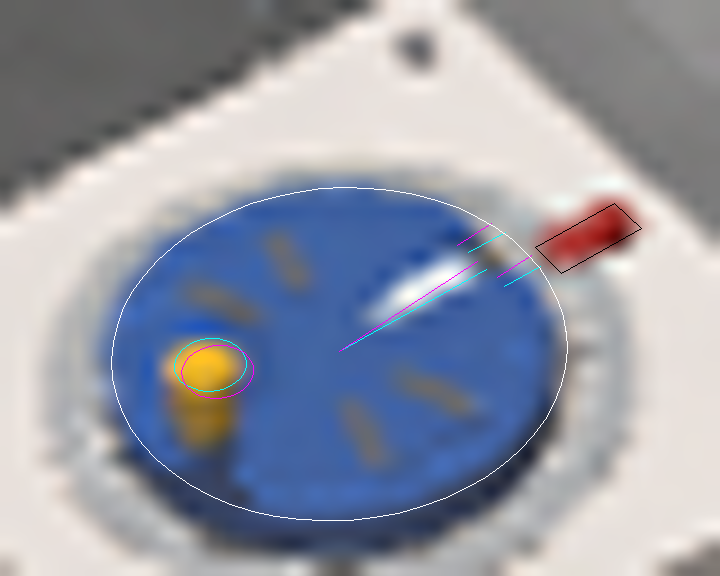

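Run:
```python
from h import *
p,M,o=now(); print(rel(p,M,[.5,-.2,.2],M))
```

```text
[-1.0, -110.4, 217.2, 0.0, 0.0, 0.0]
```

apply_moves(commands=[[0,0,-110,217,0,0,0],[0,0,-110,217,0,0,0],[0,0,-110,217,0,0,0],[0,0,-110,217,0,0,0],[0,0,-110,217,0,0,0],[0,0,-110,217,0,0,0],[0,0,-110,217,0,0,0],[0,0,-110,217,0,0,0]])

```text
clock: 13.1
tcp_pos: [0.5002, -0.1976, 0.1983]
orientation: [0.805, 1.42, -0.805]
contact_force: [-0.6, 0.6, 0.1]
grip_width: 0.0002
```

```bash
python3 cov.py .053 top; python3 ov.py .053 top ov2 32.3 37;python3 - <<'E'
from h import *
for l in ('pin_mark','notch','stub'):
    print(l,[(round(d['confidence'],2),tuple((np.array(d['point'])*[512,384]).round(1))) for d in pinpoint(l,'top')])
E
```

```text
top
disc [0.4932 0.087 ] diam 0.0846 stripe [0.5128 0.1022] 13 stub [0.4683 0.0706] 13
 stripe-stub 35.4 0.0546 stripe-disc 37.7 disc-stub 33.5 stripe axis -143.6
 sq [0.495  0.0864] 32.21
[0.49490282 0.08630645 0.56149019]
pin_mark [(0.82, (np.float64(216.3), np.float64(209.5)))]
notch [(0.8, (np.float64(291.9), np.float64(221.2))), (0.62, (np.float64(219.0), np.float64(211.5))), (0.56, (np.float64(271.8), np.float64(224.4))), (0.55, (np.float64(186.1), np.float64(273.4)))]
stub [(0.92, (np.float64(230.2), np.float64(231.0))), (0.84, (np.float64(282.8), np.float64(241.8))), (0.81, (np.float64(203.4), np.float64(268.9))), (0.51, (np.float64(298.2), np.float64(201.4)))]
```

View pics/ov2.png

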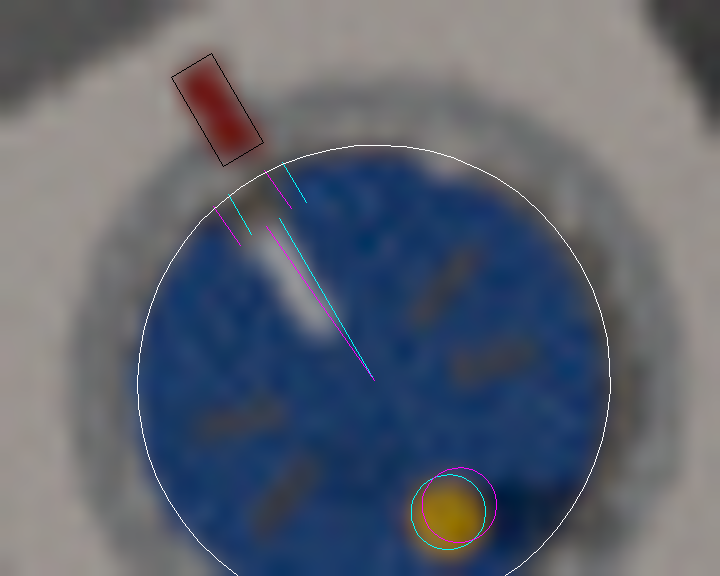

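Top and side views now agree: the notch is at about 36° against 32.2°, roughly 3.5° short. The seal needs within 4°, so I nudge the stub about 2 mm more along the arc.

Run:
```python
from h import *
p,M,o=now(); y=29.5; Rt=ori(y); t=np.array([.4755,.0587]); b=t+Rt[:2,2]*.014
print(np.array(rel(p,M,[*b,.11],Rt)))
```

```text
[ 8.960e+01  1.095e+02 -2.197e+02  2.300e-02 -2.000e-04 -0.000e+00]
```

apply_moves(commands=[[0,0,109.5,-219.5,0.023,0,0],[0,0,109.5,-219.5,0.023,0,0],[0,0,109.5,-219.5,0.023,0,0],[0,0,109.5,-219.5,0.023,0,0],[0,0,109.5,-219.5,0.023,0,0],[0,0,109.5,-219.5,0.023,0,0],[0,0,109.5,-219.5,0.023,0,0],[0,88,109.5,-219.5,0.023,0,0],[0,88,109.5,-219.5,0.023,0,0],[0,88,109.5,-219.5,0.023,0,0],[0,88,109.5,-219.5,0.023,0,0],[0,88,109.5,-219.5,0.023,0,0]])

```text
clock: 14.55
tcp_pos: [0.4844, 0.045, 0.1135]
orientation: [0.826, 1.406, -0.823]
contact_force: [-0.4, 0.6, -0.0]
grip_width: 0.0001
```

Run:
```python
from h import *
p,M,o=now(); y=29.5; Rt=ori(y); t=np.array([.4755,.0587]); b=t+Rt[:2,2]*.008
print(p,rel(p,M,[*b,.058],Rt),rel(p,M,[*t,.058],Rt))
```

```text
[0.48441475 0.04502126 0.11347495] [55.5, -1.2, -8.4, -0.003, 0.0013, -0.0027] [55.4, -1.2, -16.4, -0.003, 0.0013, -0.0027]
```

apply_moves(commands=[[0,20,-1,-4,0,0,0],[0,40,-1,-6,0,0,0],[0,54,-1,-8,0,0,0],[0,54,-1,-8,0,0,0],[0,54,-1,-11,0,0,0],[0,54,-1,-13.5,0,0,0],[0,54,-1,-15,0,0,0],[0,54,-1,-16.4,0,0,0],[0,54,-1,-16.4,0,0,0]])

```text
clock: 15.45
tcp_pos: [0.4748, 0.0588, 0.0582]
orientation: [0.824, 1.407, -0.823]
contact_force: [1.9, -2.2, 1.5]
grip_width: 0.0001
```

Run:
```python
from h import *
p,M,o=now(); y=29.5; Rt=ori(y); t=np.array([.4755,.0587])
print(p,o['contact_force'],rel(p,M,[*t,.058],Rt))
```

```text
[0.47477395 0.05875265 0.05821424] [ 1.91836241 -2.17826479  1.51913876] [0.2, 0.6, 0.4, -0.0024, 0.0012, -0.0013]
```

Reached, with about 3 N contact. I back off, rise and look.

apply_moves(commands=[[0,0,0,6,0,0,0],[0,-10,0,16,0,0,0],[0,-60,0,16,0,0,0],[0,-100,0,16,0,0,0],[0,-142,0,16,0,0,0],[0,-142,0,16,0,0,0]])

```text
clock: 16.05
tcp_pos: [0.4849, 0.0462, 0.2047]
orientation: [0.827, 1.402, -0.818]
contact_force: [0.6, -0.0, -0.2]
grip_width: -0.0004
```

```bash
python3 cov.py .053 side; python3 ov.py .053 side ov3 32.3 37;python3 - <<'E'
from h import *
p,M,o=now(); print(p,rel(p,M,[.5,-.2,.2],M))
E
```

```text
side
disc [0.4931 0.0862] diam 0.0882 stripe [0.5144 0.1019] 8 stub [0.4677 0.0724] 14
 stripe-stub 32.2 0.0552 stripe-disc 36.4 disc-stub 28.4 stripe axis -152.3
 sq [0.4956 0.0883] 32.23
[0.49566015 0.0885118  0.5627367 ]
[0.48201784 0.0451695  0.2001394 ] [0.1, -104.6, 222.4, 0.0, 0.0, 0.0]
```

View pics/ov3.png

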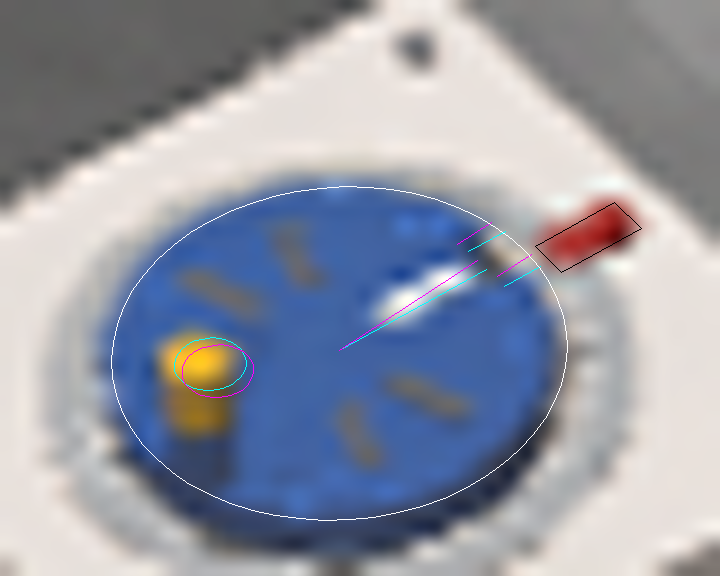

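Stub-to-stripe direction is now 32.2° against 32.2° for the block, and the stub matches the 32° overlay. Now I press at the cover's centre.

Run:
```python
from h import *
p,M,o=now(); print(p,rel(p,M,[.496,.088,.12],ori(32)))
```

```text
[0.48201784 0.0451695  0.2001394 ] [80.2, 33.1, -30.5, -0.0456, 0.0006, -0.0013]
```

apply_moves(commands=[[0,0,33,-30.5,-0.046,0,0],[0,0,33,-30.5,-0.046,0,0],[0,40,33,-30.5,-0.046,0,0],[0,80,33,-30.5,-0.046,0,0],[0,110,33,-30.5,-0.046,0,0],[0,122,33,-30.5,-0.046,0,0],[0,122,33,-30.5,-0.046,0,0],[0,122,33,-30.5,-0.046,0,0],[0,122,33,-30.5,-0.046,0,0]])

```text
clock: 17.05
tcp_pos: [0.4966, 0.0883, 0.0789]
orientation: [0.79, 1.421, -0.787]
contact_force: [-0.8, 0.3, 0.6]
grip_width: 0.0001
```

Run:
```python
from h import *
p,M,o=now(); print(p,o['contact_force'],rel(p,M,[.496,.088,.053],ori(32)))
```

```text
[0.49663035 0.0882841  0.07892113] [-0.84220797  0.25877077  0.56740537] [25.9, -0.7, -0.1, 0.0004, 0.0008, -0.0023]
```

apply_moves(commands=[[0,10,0,0,0,0,0],[0,20,0,0,0,0,0],[0,22,0,0,0,0,0],[0,24,0,0,0,0,0],[0,25,0,0,0,0,0],[0,26,0,0,0,0,0],[0,27,0,0,0,0,0],[0,28,0,0,0,0,0],[0,29,0,0,0,0,0]])

```text
clock: 17.95
tcp_pos: [0.4955, 0.088, 0.049]
orientation: [0.788, 1.423, -0.789]
contact_force: [-2.1, -0.4, 5.7]
grip_width: 0.0001
```

apply_moves(commands=[[0,1,0,0,0,0,0],[0,2,0,0,0,0,0],[0,3,0,0,0,0,0]])

```text
clock: 18.25
tcp_pos: [0.4955, 0.088, 0.046]
orientation: [0.788, 1.423, -0.789]
contact_force: [-2.0, -0.9, 5.0]
grip_width: 0.0004
```

It is going down at about 5 N.

apply_moves(commands=[[0,1,0,0,0,0,0],[0,1.5,0,0,0,0,0],[0,2,0,0,0,0,0],[0,2,0,0,0,0,0]])

```text
clock: 18.65
tcp_pos: [0.4956, 0.0879, 0.045]
orientation: [0.788, 1.422, -0.789]
contact_force: [-6.0, -1.9, 17.1]
grip_width: 0.0001
```

The cover has bottomed: z = 0.045 and the force rose to 17 N. I retreat straight up and check.

apply_moves(commands=[[0,-5,0,0,0,0,0],[0,-40,0,0,0,0,0],[0,-80,0,0,0,0,0],[0,-120,0,0,0,0,0],[0,-150,-20,60,0,0,0],[0,-150,-20,60,0,0,0],[0,-150,-20,60,0,0,0],[0,-150,-20,60,0,0,0]])

```text
clock: 19.45
tcp_pos: [0.5103, 0.0265, 0.1936]
orientation: [0.789, 1.423, -0.789]
contact_force: [-0.3, 0.5, -0.6]
grip_width: 0.0
```

```bash
python3 look.py home1; python3 cov.py .045 side; python3 ov.py .045 side ov4 32.3 37
python3 - <<'E'
from h import *
p,M,o=now(); print(p,rel(p,M,[.5,-.2,.22],M))
E
```

```text
19.5 [0.50994615 0.02729749 0.19324295] [-6.e-04  5.e-04 -1.e+00] 32.06968102034093 [-0.39846347  0.37443104 -0.94052058]
side
disc [0.4947 0.088 ] diam 0.086 stripe [0.5164 0.1037] 9 stub [0.4678 0.0727] 16
 stripe-stub 32.6 0.0576 stripe-disc 35.8 disc-stub 29.7 stripe axis -155.1
 sq [0.4956 0.0883] 32.24
[0.49564405 0.08833729 0.56263874]
[0.50972986 0.02778838 0.19294877] [-27.2, -129.5, 187.6, 0.0, 0.0, 0.0]
```

View pics/ov4.png

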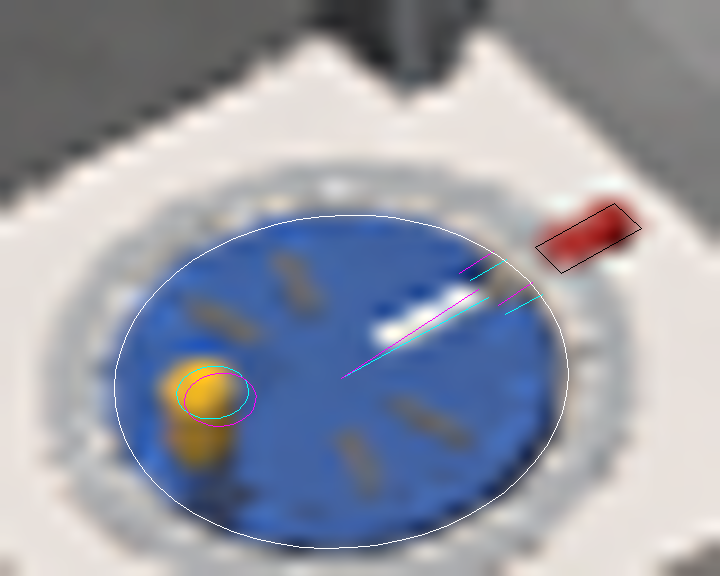

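View pics/home1.png

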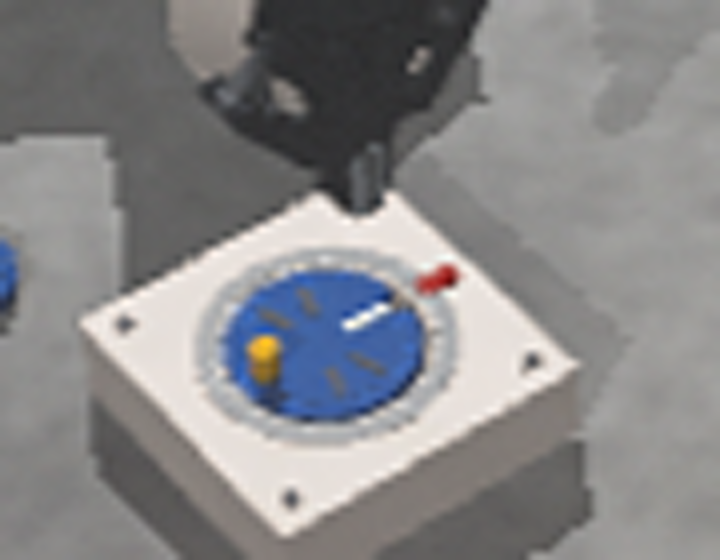

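The outline fits z = 45 mm all round and looks flush. As a check for tilt, I press lightly near the notch, where the pin would hold the cover up.

Run:
```python
from h import *
p,M,o=now(); e=np.array([np.cos(.5625),np.sin(.5625)]); q=np.array([.4953,.0875])+.024*e; print(rel(p,M,[*q,.06],ori(32)))
```

```text
[133.0, 43.7, -58.1, 0.0027, -0.0011, 0.0008]
```

apply_moves(commands=[[0,0,44,-58,0,0,0],[0,0,44,-58,0,0,0],[0,50,44,-58,0,0,0],[0,90,44,-58,0,0,0],[0,120,44,-58,0,0,0],[0,133,44,-58,0,0,0],[0,139,44,-58,0,0,0],[0,142,44,-58,0,0,0],[0,144,44,-58,0,0,0],[0,146,44,-58,0,0,0],[0,146,44,-58,0,0,0]])

```text
clock: 20.7
tcp_pos: [0.5175, 0.099, 0.0483]
orientation: [0.789, 1.422, -0.788]
contact_force: [-0.4, -0.7, -0.4]
grip_width: -0.0002
```

apply_moves(commands=[[0,1,0,0,0,0,0],[0,2,0,0,0,0,0],[0,3,0,0,0,0,0],[0,3.5,0,0,0,0,0],[0,4,0,0,0,0,0]])

```text
clock: 21.2
tcp_pos: [0.5173, 0.099, 0.045]
orientation: [0.788, 1.422, -0.789]
contact_force: [-6.7, -2.5, 22.6]
grip_width: -0.0001
```

The notch side also stands at z = 0.045 and is firm, so it is level. I retreat well clear and take a final top view.

apply_moves(commands=[[0,-5,0,0,0,0,0],[0,-45,0,0,0,0,0],[0,-90,0,0,0,0,0],[0,-130,0,0,0,0,0],[0,-170,0,0,0,0,0],[0,-175,-165,250,0,0,0],[0,-175,-165,250,0,0,0],[0,-175,-165,250,0,0,0],[0,-175,-165,250,0,0,0],[0,-175,-165,250,0,0,0],[0,-175,-165,250,0,0,0],[0,-175,-165,250,0,0,0],[0,-175,-165,250,0,0,0],[0,-175,-165,250,0,0,0],[0,-175,-165,250,0,0,0]])

```text
clock: 22.7
tcp_pos: [0.51, -0.1987, 0.2187]
orientation: [0.787, 1.424, -0.786]
contact_force: [-0.2, 0.7, -0.8]
grip_width: 0.0
```

```bash
python3 cov.py .045 top; python3 ov.py .045 top ov5 32.3 37
python3 - <<'E'
from h import *
p,M,o=now(); print(p,o['contact_force'],abs(o['qvel']).max())
c=C(grab_frame('top')); cv2.imwrite('pics/fin.png',c.im[:,:,::-1])
E
```

```text
top
disc [0.4939 0.0877] diam 0.084 stripe [0.5132 0.1005] 13 stub [0.4665 0.073 ] 10
 stripe-stub 30.5 0.0542 stripe-disc 33.5 disc-stub 28.2 stripe axis -153.1
 sq [0.4949 0.0863] 32.17
[0.49494679 0.08633713 0.56219736]
[ 0.50993203 -0.19910333  0.21868203] [-0.29329476  0.69587408 -0.16826166] 0.005691482480446507
```

View pics/ov5.png

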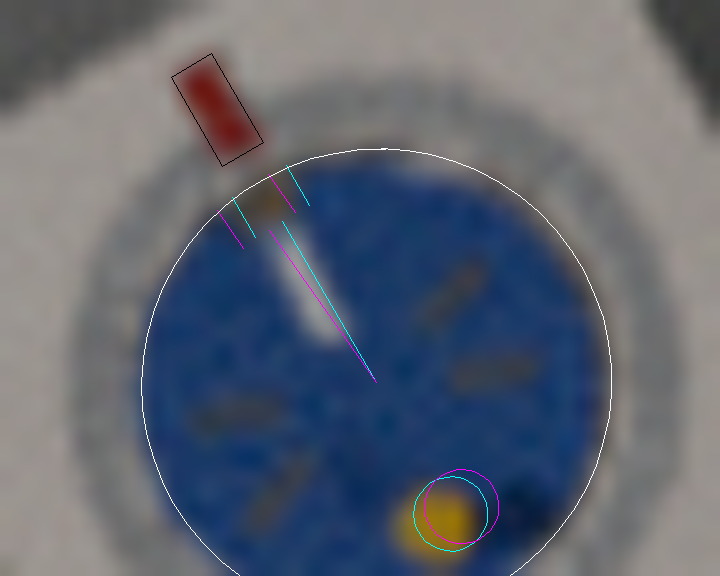

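View pics/fin.png

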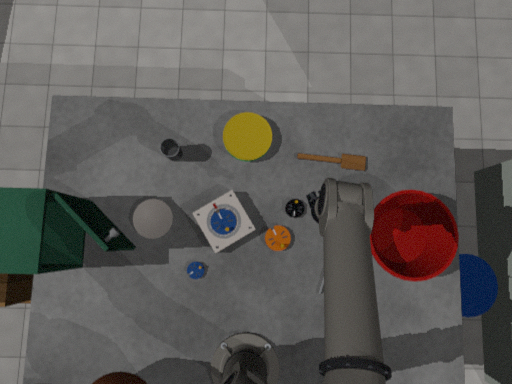

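The final top view shows the stripe and notch at the red mark, with a brass tint in the notch (crop 265,200). The bystanders sit at the same pixels as at the start, and the arm is clear and still. Handing in.

```bash
python3 -c "
from bench import r
print(r.hand_in())"
```

```text
the job is handed in; nothing more can be done
None
```

I turned the blue cover about 56° clockwise by pushing its yellow stub with the shut fingertips, in one long push and two small nudges. I then pressed it down at the centre until it bottomed, moved the arm clear and handed the job in at about 23 s.

**Height and level:** the cover stopped firm at z = 45 mm with 17 N at the centre. A second press beside the notch also stopped firm at 45 mm, with 23 N there. That is above the 15 N you called harmless, but below the failure limits. The equal heights mean the cover is home and level.

**Notch direction:** the block's pin direction is 32.2°. After seating, the side view gave 32.6° and the top view 30.5°, about 2° apart, which is as fine as those few pixels allow. Angles taken from the disc centre scattered more, from 28° to 36°, so I relied on the stub-to-stripe line.

**Surroundings:** in the last top view the dishes, utensils and door were where they started, except part of the spoon, which the arm hid. The arm's path stayed well above it.

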